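# Measure a lens dome with a standing spherometer

### The arm

A 7-joint arm with a two-finger parallel gripper is mounted at the origin on the work surface. World frame = base frame: x ahead of the robot, y to its left, z up, the work surface at z = 0. Lengths are in mm, angles in rad, forces in N, time in s.
With the tool pointing down it reaches from about 400 to 875 mm from the base axis. Payload 4.4 kg.
Tool frame: the origin (TCP) lies between the finger pads; the fingertips stand 22 mm ahead of it and the grasp point (between the pads) lies 3 mm ahead of it; z points along the fingers, y is the line along which they close (so a half turn about z gives the same grasp; the last joint's range is limited). The gripper opens to 85 mm and grips with 20 to 120 N. Pads are 22 mm wide; open, the fingers measure 114 mm over their backs; the gripper's body (76 mm by 85 mm) begins 54 mm behind the grasp point. The pads swing forward as they close: fully open they stand 13 mm farther back than shut.
Start: joints at [1.107, 0.628, 0.038, 1.517, -0.027, 0.996, -0.02], TCP at [251.831, -599.248, 253.313] pointing down, gripper open.
Joint ranges: [-3.06, 3.06], [-0.37, 2.12], [-1.25, 1.32], [0.18, 2.47], [-1.1, 4.24], [0.23, 1.98], [-2.94, 2.94]. Speed limits (rad/s): [2.57, 2.57, 3.14, 3.14, 3.14, 3.14, 3.14].

### API

Orientations are given as [roll, pitch, yaw] about the fixed x, y, z axes, in that order (R = Rz(yaw) Ry(pitch) Rx(roll)).
In Python, from cell import ctrl gives the robot as it stands.
- The arm moves only by the tool step_arm, never from a script. Its argument "plan" is a list of rows, each an object of numbers: "dx", "dy", "dz": the shift along the tool's x, y, z scaled (see below); "ax", "ay", "az": the turn, a rotation vector about the tool's x, y, z scaled (see below); "gripper": the opening, from 0 (shut) to 1 (fully open). A call has 1 to 20 rows; each row shifts and turns the commanded pose from where the row before left it, along the tool's axes as they then stand; what a row does not reach is not made up. The controller multiplies each number of a shift by 0.3 m and each number of a turn by 90 degrees. A row lasts 1/8 s, in which the tool goes at most 62.5 mm and 10.7 degrees, less where a joint would pass 70% of its speed; a pose out of reach is approached as far as the arm can. A call with a number of a shift or a turn outside -1 to 1 is refused whole. A call with a gripper value outside its range is refused whole. The fingers move at their own pace and stop on an object; the grip force is fixed at half the most. Time passes only in rows, so rows that do not move let the fingers close. It gives the time, the measured TCP pose, the force, the opening and the grip force at its end, in the units of the state.
- ctrl.read_state(): the state, without advancing time (a new reading comes with each control period).
- ctrl.get_image(name): name is "side" or "top" or "wrist"; returns a dict with "color" (384x512x3 uint8, red, green, blue), "range_z" (384x512 float32, mm along the optical axis (not along the pixel's ray), 0 where there is no reading), "fx", "fy", "cx", "cy" (pixels), "k1" (the pictures are not rectified: a ray, as slopes to the right and down, at radius r is drawn at 1 + k1 r^2 times it, then the intrinsics apply), "T" (4x4, takes a point from camera to world coordinates); the wrist camera has in their place "T_tool_cam" (4x4, takes a point from camera to tool coordinates, whose origin is the TCP and whose axes are the flange's). Camera axes: x right, y down, z forward; pixel columns grow to the right and rows downward; lengths in mm; the calibration is good to about 2 mm. A picture is of the moment at which its call begins: read the wrist's pose just before it.
- ctrl.finish_job(): hands the job in; it is judged then, once.
The state is a dict: "clock": time; "qpos": joint angles; "qd": joint speeds; "tau": joint torques, N m; "eef_pos": TCP position; "tool_rot": TCP orientation; "force": force on the tool from outside, world axes, zero at the start; "torque": the same for the moment, N m; "width": finger opening in mm; "gripper_force": force on a finger pad.
Only numpy, scipy, OpenCV 4.12 (cv2) and the standard library are available. Lean on these libraries where they do the work, as an engineer would, in place of code of your own. Each camera call takes 0.05 s, during which the arm holds its last target. There are 200 camera calls.

### The job

Measure the curve of the domed lens: lift the spherometer off its dark zeroing plate and set it gently on the very top of the light-blue domed lens, so that it stands there upright on all three ball feet by itself when you let go. Once it stands free, press the blue button on its top all the way down to take the reading, and leave the spherometer standing centred on the dome. Keep your fingers off the lens glass and leave the other things on the table where they are.

Things in the scene. Friction and masses are not known exactly. Their poses are not given: they have to be found in the camera images.
- gauge: the spherometer: loose, 0.22 to 0.34 kg, 76 mm tall, round about its z axis (up). From below: three steel ball feet (7 mm balls, centred on a 46 mm circle), aluminium bell 51 mm across, neck 34 mm, black readout head 50 mm across from 34 to 70 mm up, amber window and blue button on top. Origin: on its axis in the plane of the feet undersides. Starts upright on the zeroing plate, any yaw
- gauge_head (a point): centre of the black readout head (50 mm across, 36 mm tall, the place to grip it), on the axis, 52 mm above the plane of the feet and 24 mm below the top of the blue button
- gauge_foot (a point): point on the spherometer's axis in the plane of its feet undersides
- tip (a joint): spring-loaded measuring tip in the middle between the feet (m): 0 = level with the feet (standing on the flat plate), positive = pushed up into the gauge, -0.004 = hanging out when lifted. Standing on the dome it reads about +0.0043; its spring pushes with under 1 N, less than the gauge's weight
- button (a joint): travel of the blue button (m): 0 = up, 0.004 = fully down. It needs about 1.6 N to start and 3.2 N to be fully down, and springs back
- button_top (a point): centre of the top face of the blue button, 16 mm across, standing 6 mm proud of the head's flat top, on the spherometer's axis
- lens_crown (a point): highest point of the light-blue domed lens, 61 mm above the table; z up. The glass is a spherical cap of 60 mm radius, 75 mm across, rising 13 mm out of its fixed black round nest (120 mm across, 48 mm high). With the spherometer standing centred on it, the plane of the feet lies about 4 mm below this point
- zero_top (a point): centre of the top face of the fixed dark granite zeroing plate, a disc 110 mm across, 25 mm high, on which the spherometer starts (up to 10 mm off centre)
- filter_top (a point): centre of the top of a flat orange glass filter in a second, identical fixed black nest, 52 mm above the table; not used
- lens: the light-blue lens itself (fixed in its nest); origin at the centre of its rim plane, 48 mm above the table, under the crown
- lens_case_mid (a point): round grey plastic lens case, 60 mm across, 20 mm high, lying loose on the table; this point is its centre
- mirror_mount_mid (a point): mirror in a black square mount on a post and 75 x 50 mm base plate, 125 mm tall, standing loose; this point is on the post, 60 mm above the table
- goggles_mid (a point): laser safety goggles with red-orange lenses and black arms, about 135 mm wide, 130 mm deep, 45 mm high; this point is about their middle
- tissue_pack_mid (a point): flat white packet of lens tissue with a blue band, 115 x 75 x 16 mm; this point is its centre
- hex_key_mid (a point): L-shaped dark hex key, 100 mm long, 6 mm thick; this point is the middle of its long arm
- screwdriver_grip (a point): screwdriver with a yellow handle, about 200 mm long, lying on the table; this point is on its handle
Things that resemble listed ones, but are neither listed nor needed, are in the scene too. What is shaped like the gauge but purple or yellow is not meant.

How it is judged (in metres and radians):
On the way, in this order (a step that is already met when the one before it is completed fails the run):
1. the spherometer stands by itself on top of the dome, upright and centred, let go and still (horizontal distance between gauge_foot and lens_crown below 0.007 m and angle between gauge's own z axis and vertical below 0.12 rad and z of gauge_foot in the frame of lens_crown between -0.0075 and -0.0015 m and contact force between gauge and lens above 0.5 N and linear speed of gauge below 0.01 m/s and angular speed of gauge below 0.1 rad/s and contact force between each of the arm, the fingers and gauge below 0.05 N), for 0.3 s.
2. the blue button is pressed fully down while the spherometer stands on the dome (horizontal distance between gauge_foot and lens_crown below 0.007 m and angle between gauge's own z axis and vertical below 0.12 rad and z of gauge_foot in the frame of lens_crown between -0.0075 and -0.0015 m and contact force between gauge and lens above 0.5 N and value of joint button above 0.003 m and value of joint tip above 0.0025 m), for 0.1 s.
At the end, for the whole second after the job is handed in: The spherometer stands on the domed lens by itself, its axis within 7 mm of the crown and within 7 degrees (0.12 rad) of upright, its feet plane 1.5 to 7.5 mm below the crown, still (under 10 mm/s and 0.1 rad/s) and untouched, its button back up (under 1 mm) (all of step 1 and value of joint button below 0.001 m).
It fails at once if the robot touches the lens glass (contact force between any of the fingers, the arm and lens above 0.3 N).
It fails at once if the spherometer is dropped or pressed hard on the lens (over 30 N) (contact force between gauge and lens above 30 N).
It fails at once if the spherometer is let fall onto the lens from more than about 5 mm (moving over 0.3 m/s near the lens while not held) (linear speed of gauge above 0.3 m/s and contact force between the fingers and gauge below 0.05 N and horizontal distance between gauge_foot and lens_crown below 0.04 m and z of gauge_foot in the frame of lens_crown below 0.05 m).
It fails at once if the spherometer falls over (angle between gauge's own z axis and vertical above 0.7 rad).
It fails at once if another thing on the table is shifted by more than 30 mm (distance of any of lens_case_mid, mirror_mount_mid, goggles_mid, tissue_pack_mid, hex_key_mid, screwdriver_grip from where it was at the start of the episode above 0.03 m).
It also fails if it takes over 54 s, if anything falls off the work surface, if the arm or the gripper's body presses on something with over 40 N, if the wrist force passes 120 N, or if a joint passes its speed limit or range.

## Working session

There is one attempt and no reset: what is moved stays moved. The work goes in short steps, Python scripts to look and compute and a tool call to move; the robot and the scene stay as the last step left them, time stands still between calls to the robot, and variables do not carry over. Pictures are saved under pics/ and viewed, at most 10 in all, crops included, and the job is handed in when it is done.

Besides the shell and the picture viewer there is one more tool, called after "Call:" as a command line: name --argument value ..., lists and objects as JSON in quotes. step_arm: Moves the arm, as the interface text tells. Shifts and turns lie within -1 to 1; 1 stands for 0.3 m of shift or 90 degrees of turn. Its arguments: {"type":"object","properties":{"plan":{"type":"array"}},"required":["plan"]}

```bash
mkdir -p pics; cat > h.py <<'E'
import numpy as np, cv2
from cell import ctrl
from scipy.spatial.transform import Rotation as R
def grab(n):
    s=ctrl.read_state(); im=ctrl.get_image(n)
    if n=="wrist":
        T=np.eye(4); T[:3,:3]=R.from_euler('xyz',s['tool_rot']).as_matrix(); T[:3,3]=s['eef_pos']
        im['T']=T@im['T_tool_cam']
    return im
def save(im,f,crop=None,k=1):
    c=im['color'][:,:,::-1]
    if crop: x0,y0,x1,y1=crop; c=c[y0:y1,x0:x1]
    cv2.imwrite('pics/'+f,cv2.resize(c,None,fx=k,fy=k,interpolation=cv2.INTER_CUBIC))
def ray(im,u,v):
    d=np.array([(u-im['cx'])/im['fx'],(v-im['cy'])/im['fy']]); p=d.copy()
    for _ in range(20): p=d/(1+im['k1']*(p@p))
    return np.array([p[0],p[1],1.])
def pt(im,u,v):  # by depth
    z=np.median([t for t in im['range_z'][int(v)-1:int(v)+2,int(u)-1:int(u)+2].ravel() if t>0] or [0])
    return (im['T']@np.r_[ray(im,u,v)*z,1])[:3]
def plane(im,u,v,h):
    d=im['T'][:3,:3]@ray(im,u,v); o=im['T'][:3,3]
    return o+d*(h-o[2])/d[2]
def cloud(im):
    H,W=im['range_z'].shape
    u,v=np.meshgrid(np.arange(W),np.arange(H)); d=np.stack([(u-im['cx'])/im['fx'],(v-im['cy'])/im['fy']],-1); p=d.copy()
    for _ in range(20): p=d/(1+im['k1']*(p**2).sum(-1,keepdims=True))
    z=im['range_z'][...,None]
    P=np.concatenate([p*z,z],-1)@im['T'][:3,:3].T+im['T'][:3,3]
    P[im['range_z']==0]=np.nan
    return P
E
python3 - <<'E'
from h import *
a=grab('top');b=grab('side')
import pickle;pickle.dump((a,b),open('ab.pkl','wb'))
c=np.vstack([a['color'],b['color']])
save({'color':a['color']},'top.png',k=1.5);save({'color':b['color']},'side.png',k=1.5)
print(ctrl.read_state()['tool_rot'],a['T'],b['T'],a['fx'],a['k1'])
E
```

```text
[-3.13986648e+00 -1.08917766e-05  3.97804205e-01] [[-2.83140742e-02 -9.98289094e-01  5.11585650e-02  4.75550991e+02]
 [-9.99290716e-01  2.95393759e-02  2.33557227e-02 -2.28450398e+01]
 [-2.48269554e-02 -5.04609834e-02 -9.98417403e-01  1.14964033e+03]
 [ 0.00000000e+00  0.00000000e+00  0.00000000e+00  1.00000000e+00]] [[-7.30608639e-01 -5.35339262e-01  4.23819410e-01 -3.18411916e+01]
 [-6.82661520e-01  5.60372517e-01 -4.68994553e-01  6.27347089e+02]
 [ 1.35744480e-02 -6.31976674e-01 -7.74868516e-01  1.11317396e+03]
 [ 0.00000000e+00  0.00000000e+00  0.00000000e+00  1.00000000e+00]] 355.307628004601 -0.06941200236003926
```

View pics/top.png

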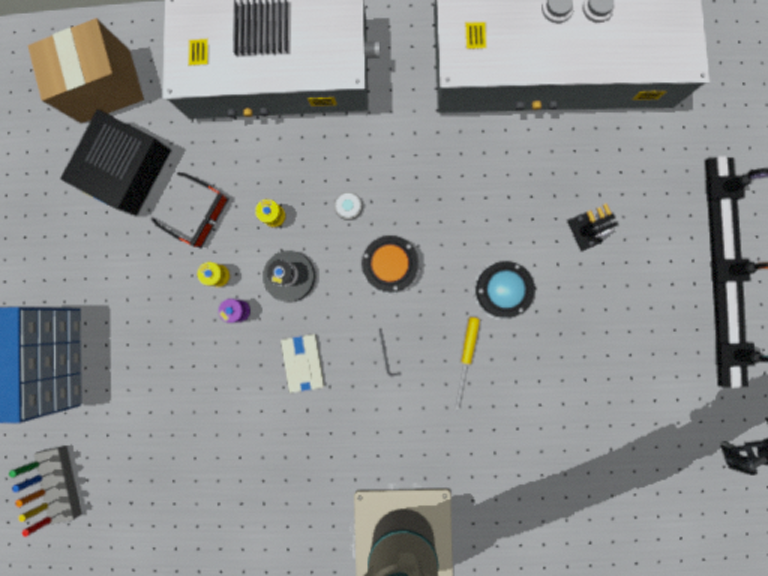

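View pics/side.png

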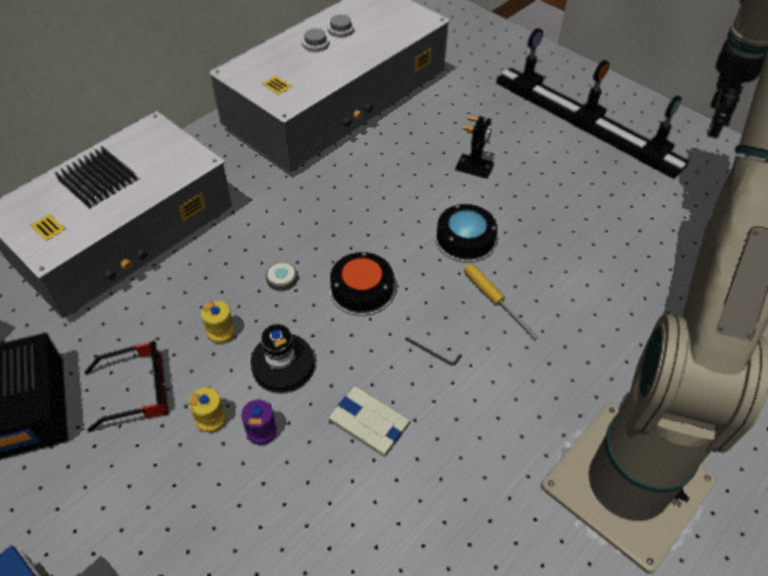

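The top image shows four candidates. The gauge with the black head and aluminium bell on the dark disc is at top (280,272) and side (277,340). The decoys are yellow at top (268,212) and (210,273), and purple at (232,310). The dome is the light-blue one at top (505,289); the orange filter is at (390,263). I'll check the choice in one crop and measure.

```bash
python3 - <<'E'
from h import *
import pickle
a,b=pickle.load(open('ab.pkl','rb'))
A=cv2.resize(a['color'][150:215,160:230],None,fx=5.6,fy=5.6,interpolation=2);B=cv2.resize(b['color'][205:270,155:225],None,fx=5.6,fy=5.6,interpolation=2)
save({'color':np.hstack([A,B])},'c1.png')
for n,im in (('top',a),('side',b)):
    P=cloud(im); C=im['color'].astype(int); hsv=cv2.cvtColor(im['color'],cv2.COLOR_RGB2HSV)
    near=lambda x,y,r:np.hypot(P[...,0]-x,P[...,1]-y)<r
    u,v=(186,181) if n=='top' else (185,226)
    g=pt(im,u,v);print(n,'gauge pix',g)
    m=near(g[0],g[1],60)&(P[...,2]>85)&(P[...,2]<110);print(' head pts',m.sum(),np.nanmedian(P[m],0),(np.nanmax(P[m],0)+np.nanmin(P[m],0))/2)
    m=near(g[0],g[1],90)&(P[...,2]>20)&(P[...,2]<30);q=P[m][:,:2].astype(np.float32);print(' plate',m.sum(),cv2.minEnclosingCircle(q))
    u,v=(337,193) if n=='top' else (311,149)
    l=pt(im,u,v);print(' lens pix',l)
    m=near(l[0],l[1],90)&(P[...,2]>42)&(P[...,2]<65);q=P[m][:,:2].astype(np.float32);print(' nest',m.sum(),cv2.minEnclosingCircle(q))
    m=(hsv[...,0]>85)&(hsv[...,0]<115)&(hsv[...,1]>70)&near(l[0],l[1],60)
    vv,uu=np.nonzero(m); (c,r,t)=cv2.fitEllipse(cv2.convexHull(np.c_[uu,vv].astype(np.float32)))
    print(' blue ellipse',c,r,plane(im,*c,48),plane(im,*c,52), 'cap max',np.nanmax(P[m][:,2]))
    Q=P[m&(P[...,2]>45)]; s=np.linalg.lstsq(np.c_[2*Q,np.ones(len(Q))],(Q**2).sum(1),rcond=None)[0];print(' sphere',s[:3],np.sqrt(s[3]+s[:3]@s[:3]))
    print(' floor z',pt(im,*( (230,200) if n=='top' else (300,260))))
E
```

```text
top gauge pix [566.6258503  228.42118362 100.00290792]
 head pts 221 [565.04601587 229.50254397  93.64569563] [565.86424031 230.13443526  95.49880904]
 plate 606 ((564.0916748046875, 228.5056610107422), 55.159095764160156)
 lens pix [ 519.10284337 -226.43443032   60.50423728]
 nest 1055 ((520.2991943359375, -228.44203186035156), 59.77555465698242)
 blue ellipse (337.0798034667969, 192.4023895263672) (25.714204788208008, 26.249265670776367) [ 521.44768275 -229.09121595   48.        ] [ 521.2810342  -228.34234657   52.        ] cap max 63.56268222657627
 sphere [ 520.84842817 -228.43578138    7.76885704] 53.869461572316105
 floor z [509.03879828 109.34118497  -1.17770344]
side gauge pix [559.10859454 235.93818398  96.84679726]
 head pts 290 [565.08335407 235.01673276  94.25045707] [567.53347493 232.27651068  94.62470516]
 plate 762 ((565.1593017578125, 230.80589294433594), 56.83427047729492)
 lens pix [ 517.23222708 -217.60327953   59.34265144]
 nest 867 ((522.7163696289062, -227.23861694335938), 61.12434387207031)
 blue ellipse (310.70654296875, 154.72682189941406) (32.19730758666992, 38.131595611572266) [ 509.13242345 -208.01555733   48.        ] [ 507.1009295  -204.87855746   52.        ] cap max 63.82088739696405
 sphere [ 521.97060261 -226.75594543    2.70510204] 58.838335930040905
 floor z [318.00667197  64.45459794   1.69753567]
```

View pics/c1.png

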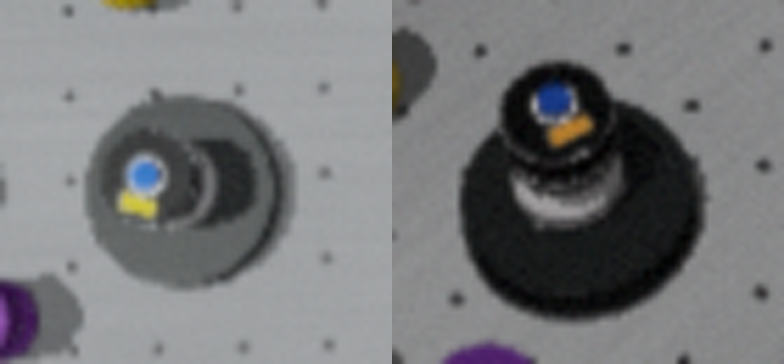

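The crop confirms the choice: black head, blue button (top pixel ≈ (186,181)) and aluminium bell on the dark plate. The gauge is at about (566,230) and the crown at about (521,−228). The heights and radii match the given sizes. Moving above the gauge.

Call:
step_arm --plan '[{"dx": 0.07, "dy": -0.07, "gripper": 1}, {"dx": 0.135, "dy": -0.143, "gripper": 1}, {"dx": 0.135, "dy": -0.143, "gripper": 1}, {"dx": 0.135, "dy": -0.143, "gripper": 1}, {"dx": 0.135, "dy": -0.143, "gripper": 1}, {"dx": 0.135, "dy": -0.143, "gripper": 1}, {"dx": 0.135, "dy": -0.143, "gripper": 1}, {"dx": 0.135, "dy": -0.143, "gripper": 1}, {"dx": 0.135, "dy": -0.143, "gripper": 1}, {"dx": 0.135, "dy": -0.143, "gripper": 1}, {"dx": 0.135, "dy": -0.143, "gripper": 1}, {"dx": 0.135, "dy": -0.143, "gripper": 1}, {"dx": 0.135, "dy": -0.143, "gripper": 1}, {"dx": 0.135, "dy": -0.143, "gripper": 1}, {"dx": 0.135, "dy": -0.143, "gripper": 1}, {"dx": 0.07, "dy": -0.07, "gripper": 1}, {"gripper": 1}]'

```text
invalid input
```

```bash
python3 - <<'E'
from h import *
s=ctrl.read_state();print(s['clock'],s['eef_pos'],s['tool_rot'],s['qpos'],s['width'])
w=grab('wrist');print(w['T_tool_cam'])
save(w,'w1.png',k=1.5)
P=cloud(w);g=(566,230)
m=(np.hypot(P[...,0]-g[0],P[...,1]-g[1])<45)&(P[...,2]>88)&(P[...,2]<110);print(m.sum(),cv2.minEnclosingCircle(P[m][:,:2].astype(np.float32)))
h=cv2.cvtColor(w['color'],cv2.COLOR_RGB2HSV)
m&=(h[...,0]>100)&(h[...,0]<130)&(h[...,1]>100);print('btn',m.sum(),np.nanmean(P[m],0))
v,u=np.nonzero(m); 
if len(u):print(u.mean(),v.mean(),plane(w,u.mean(),v.mean(),101))
E
```

```text
0.1 [ 251.6498018  -598.74183956  252.47791057] [-3.13986648e+00 -1.08917766e-05  3.97804205e-01] [ 1.10717772  0.6292627   0.03844458  1.51825931 -0.02703416  0.99631424
 -0.01999614] 85.8411539150799
[[ 4.78864184e-04 -9.55288515e-01 -2.95674863e-01  7.64349717e+01]
 [ 9.99999885e-01  4.47069685e-04  1.75136949e-04  9.64772056e-01]
 [-3.51190484e-05 -2.95674913e-01  9.55288619e-01 -1.21827616e+02]
 [ 0.00000000e+00  0.00000000e+00  0.00000000e+00  1.00000000e+00]]
0 ((0.0, 0.0), 0.0)
btn 0 [nan nan nan]<stdin>:8: RuntimeWarning: Mean of empty slice
```

Call:
step_arm --plan '[{"dx": 0.07, "dy": -0.07, "dz": 0, "ax": 0, "ay": 0, "az": 0, "gripper": 1}]'

```text
clock: 0.28
eef_pos: [261.3, -573.1, 252.6]
tool_rot: [3.141, 0.002, 0.394]
force: [0.1, 0.1, 0.0]
width: 85.4
gripper_force: 0.0
```

Call:
step_arm --plan '[{"dx": 0.138, "dy": -0.145, "dz": 0, "ax": 0, "ay": 0, "az": 0, "gripper": 1}, {"dx": 0.138, "dy": -0.145, "dz": 0, "ax": 0, "ay": 0, "az": 0, "gripper": 1}, {"dx": 0.138, "dy": -0.145, "dz": 0, "ax": 0, "ay": 0, "az": 0, "gripper": 1}, {"dx": 0.138, "dy": -0.145, "dz": 0, "ax": 0, "ay": 0, "az": 0, "gripper": 1}, {"dx": 0.138, "dy": -0.145, "dz": 0, "ax": 0, "ay": 0, "az": 0, "gripper": 1}, {"dx": 0.138, "dy": -0.145, "dz": 0, "ax": 0, "ay": 0, "az": 0, "gripper": 1}, {"dx": 0.138, "dy": -0.145, "dz": 0, "ax": 0, "ay": 0, "az": 0, "gripper": 1}, {"dx": 0.138, "dy": -0.145, "dz": 0, "ax": 0, "ay": 0, "az": 0, "gripper": 1}, {"dx": 0.138, "dy": -0.145, "dz": 0, "ax": 0, "ay": 0, "az": 0, "gripper": 1}, {"dx": 0.138, "dy": -0.145, "dz": 0, "ax": 0, "ay": 0, "az": 0, "gripper": 1}, {"dx": 0.138, "dy": -0.145, "dz": 0, "ax": 0, "ay": 0, "az": 0, "gripper": 1}, {"dx": 0.138, "dy": -0.145, "dz": 0, "ax": 0, "ay": 0, "az": 0, "gripper": 1}, {"dx": 0.138, "dy": -0.145, "dz": 0, "ax": 0, "ay": 0, "az": 0, "gripper": 1}, {"dx": 0.138, "dy": -0.145, "dz": 0, "ax": 0, "ay": 0, "az": 0, "gripper": 1}, {"dx": 0.03, "dy": -0.04, "dz": 0, "ax": 0, "ay": 0, "az": 0, "gripper": 1}, {"dx": 0, "dy": 0, "dz": 0, "ax": 0, "ay": 0, "az": 0, "gripper": 1}, {"dx": 0, "dy": 0, "dz": 0, "ax": 0, "ay": 0, "az": 0, "gripper": 1}]'

```text
clock: 2.4
eef_pos: [564.9, 226.2, 253.2]
tool_rot: [3.14, 0.001, 0.395]
force: [-0.3, -0.1, -0.1]
width: 85.4
gripper_force: 0.0
```

```bash
cat > g.py <<'E'
from h import *
import sys
g=(float(sys.argv[1]),float(sys.argv[2]));zt=float(sys.argv[3])
s=ctrl.read_state();print(s['clock'],s['eef_pos'],s['tool_rot'],s['qpos'],s['width'],s['force'])
w=grab('wrist')
if len(sys.argv)>4: save(w,sys.argv[4],k=1.5)
P=cloud(w)
m=(np.hypot(P[...,0]-g[0],P[...,1]-g[1])<45)&(abs(P[...,2]-zt+7)<6);print(m.sum(),cv2.minEnclosingCircle(P[m][:,:2].astype(np.float32)),np.nanmedian(P[m][:,2]))
h=cv2.cvtColor(w['color'],cv2.COLOR_RGB2HSV)
m=(np.hypot(P[...,0]-g[0],P[...,1]-g[1])<30)&(abs(P[...,2]-zt)<8)&(h[...,0]>100)&(h[...,0]<130)&(h[...,1]>100)
v,u=np.nonzero(m); 
if len(u):
  c=plane(w,u.mean(),v.mean(),zt);print('btn',len(u),u.mean(),v.mean(),c,np.nanmedian(P[m],0))
  M=R.from_euler('xyz',s['tool_rot']).as_matrix();print('tool delta',M.T@(c-s['eef_pos']))
E
python3 g.py 566 230 101 w1.png
```

```text
2.4 [564.93892475 226.22973592 253.15534143] [3.14007667e+00 1.44755932e-03 3.95281622e-01] [-0.39685683  0.56791639 -0.04935607  1.6366828   0.03468136  0.93934475
 -1.63450811] 85.35167368003687 [-0.31637676 -0.13637913 -0.10059615]
2155 ((570.29150390625, 232.14389038085938), 25.02166748046875) 95.95166287517713
btn 228 244.75 177.22368421052633 [569.74890581 232.12342893 101.        ] [570.13174731 232.16473817 101.89991458]
tool delta [  6.92879457  -3.81769486 152.13985826]
```

View pics/w1.png

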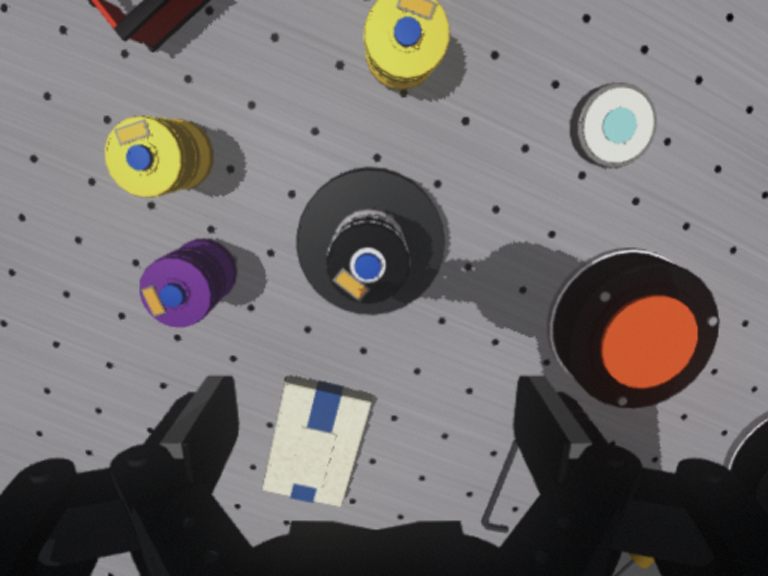

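The wrist view shows the black-headed gauge at (367,266) between the fingers' line, with clear space around it. Descending partway, then re-measuring.

Call:
step_arm --plan '[{"dx": 0.023, "dy": -0.0127, "dz": 0.14, "ax": 0, "ay": 0, "az": 0, "gripper": 1}, {"dx": 0, "dy": 0, "dz": 0.13, "ax": 0, "ay": 0, "az": 0, "gripper": 1}, {"dx": 0, "dy": 0, "dz": 0, "ax": 0, "ay": 0, "az": 0, "gripper": 1}, {"dx": 0, "dy": 0, "dz": 0, "ax": 0, "ay": 0, "az": 0, "gripper": 1}]'

```text
clock: 2.95
eef_pos: [571.0, 234.2, 173.8]
tool_rot: [3.141, -0.002, 0.396]
force: [0.0, 0.7, 0.6]
width: 85.4
gripper_force: 0.0
```

```bash
python3 g.py 570 232 101
```

```text
2.95 [571.00584442 234.21304025 173.83282465] [ 3.14125109e+00 -1.96034313e-03  3.96293501e-01] [-0.40547652  0.67134048 -0.04781889  1.69161083  0.043006    0.77771763
 -1.64802597] 85.37265690427085 [0.04262682 0.66427158 0.64215147]
3789 ((569.9990234375, 232.12222290039062), 25.19448471069336) 95.97260115589157
btn 413 250.69249394673125 220.25665859564165 [569.96791817 232.33798673 101.        ] [570.15587914 232.46250202 101.88821572]
tool delta [-1.8240329   1.30421599 72.82983858]
```

Call:
step_arm --plan '[{"dx": -0.006, "dy": 0.004, "dz": 0.1, "ax": 0, "ay": 0, "az": 0, "gripper": 1}, {"dx": 0, "dy": 0, "dz": 0.1, "ax": 0, "ay": 0, "az": 0, "gripper": 1}, {"dx": 0, "dy": 0, "dz": 0.1, "ax": 0, "ay": 0, "az": 0, "gripper": 1}, {"dx": 0, "dy": 0, "dz": 0, "ax": 0, "ay": 0, "az": 0, "gripper": 1}, {"dx": 0, "dy": 0, "dz": 0, "ax": 0, "ay": 0, "az": 0, "gripper": 1}]'

```text
clock: 3.62
eef_pos: [570.2, 233.6, 84.3]
tool_rot: [-3.142, -0.003, 0.398]
force: [0.6, -0.3, -0.3]
width: 85.3
gripper_force: 0.0
```

```bash
python3 g.py 570 232 101
```

```text
3.625 [570.21024212 233.59541806  84.32935306] [-3.14159232 -0.00327287  0.39754654] [-0.40865012  0.7946459  -0.0420682   1.74699008  0.05358418  0.59779551
 -1.65558566] 85.33618757996112 [ 0.55533027 -0.32343624 -0.32701394]
10746 ((571.5224609375, 232.80905151367188), 44.68975830078125) 95.98870896669894
btn 1257 250.58870326173428 302.9315831344471 [570.31169146 232.40037755 101.        ] [570.854398   232.59028855 101.82594815]
tool delta [ -0.31456834   1.14111498 -16.67176615]
```

Centred within about 1 mm. Close the gripper.

Call:
step_arm --plan '[{"dx": 0, "dy": 0.004, "dz": 0.006, "ax": 0, "ay": 0, "az": 0, "gripper": 1}, {"dx": 0, "dy": 0, "dz": 0, "ax": 0, "ay": 0, "az": 0, "gripper": 0.5}, {"dx": 0, "dy": 0, "dz": 0, "ax": 0, "ay": 0, "az": 0, "gripper": 0.5}, {"dx": 0, "dy": 0, "dz": 0, "ax": 0, "ay": 0, "az": 0, "gripper": 0.5}, {"dx": 0, "dy": 0, "dz": 0, "ax": 0, "ay": 0, "az": 0, "gripper": 0.5}, {"dx": 0, "dy": 0, "dz": 0, "ax": 0, "ay": 0, "az": 0, "gripper": 0.5}, {"dx": 0, "dy": 0, "dz": 0, "ax": 0, "ay": 0, "az": 0, "gripper": 0.5}]'

```text
clock: 4.55
eef_pos: [569.6, 232.2, 80.9]
tool_rot: [-3.142, -0.001, 0.398]
force: [-0.4, -0.5, 5.6]
width: 48.9
gripper_force: 61.3
```

Call:
step_arm --plan '[{"dx": 0, "dy": 0, "dz": -0.03, "ax": 0, "ay": 0, "az": 0, "gripper": 0.5}, {"dx": 0, "dy": 0, "dz": -0.08, "ax": 0, "ay": 0, "az": 0, "gripper": 0.5}, {"dx": 0, "dy": 0, "dz": -0.15, "ax": 0, "ay": 0, "az": 0, "gripper": 0.5}, {"dx": 0, "dy": 0, "dz": -0.12, "ax": 0, "ay": 0, "az": 0, "gripper": 0.5}, {"dx": 0, "dy": 0, "dz": -0.05, "ax": 0, "ay": 0, "az": 0, "gripper": 0.5}, {"dx": -0.05, "dy": 0.065, "dz": 0, "ax": 0, "ay": 0, "az": 0, "gripper": 0.5}, {"dx": -0.105, "dy": 0.135, "dz": 0, "ax": 0, "ay": 0, "az": 0, "gripper": 0.5}, {"dx": -0.105, "dy": 0.135, "dz": 0, "ax": 0, "ay": 0, "az": 0, "gripper": 0.5}, {"dx": -0.105, "dy": 0.135, "dz": 0, "ax": 0, "ay": 0, "az": 0, "gripper": 0.5}, {"dx": -0.105, "dy": 0.135, "dz": 0, "ax": 0, "ay": 0, "az": 0, "gripper": 0.5}, {"dx": -0.105, "dy": 0.135, "dz": 0, "ax": 0, "ay": 0, "az": 0, "gripper": 0.5}, {"dx": -0.105, "dy": 0.135, "dz": 0, "ax": 0, "ay": 0, "az": 0, "gripper": 0.5}, {"dx": -0.105, "dy": 0.135, "dz": 0, "ax": 0, "ay": 0, "az": 0, "gripper": 0.5}, {"dx": -0.105, "dy": 0.135, "dz": 0, "ax": 0, "ay": 0, "az": 0, "gripper": 0.5}, {"dx": -0.105, "dy": 0.135, "dz": 0, "ax": 0, "ay": 0, "az": 0, "gripper": 0.5}, {"dx": -0.05, "dy": 0.065, "dz": 0, "ax": 0, "ay": 0, "az": 0, "gripper": 0.5}, {"dx": 0, "dy": 0, "dz": 0, "ax": 0, "ay": 0, "az": 0, "gripper": 0.5}, {"dx": 0, "dy": 0, "dz": 0, "ax": 0, "ay": 0, "az": 0, "gripper": 0.5}]'

```text
clock: 6.8
eef_pos: [436.5, -260.0, 208.9]
tool_rot: [-3.14, 0.0, 0.399]
force: [-0.2, 0.0, -2.3]
width: 48.6
gripper_force: 62.7
```

```bash
cat > l.py <<'E'
from h import *
import sys
s=ctrl.read_state();print(s['clock'],s['eef_pos'],s['tool_rot'],s['width'],s['force'])
w=grab('wrist')
if len(sys.argv)>1: save(w,sys.argv[1],k=1.5)
P=cloud(w);h=cv2.cvtColor(w['color'],cv2.COLOR_RGB2HSV)
M=R.from_euler('xyz',s['tool_rot']).as_matrix()
near=np.hypot(P[...,0]-521,P[...,1]+228)
m=(near<50)&(P[...,2]>44)&(P[...,2]<67)&(h[...,0]>85)&(h[...,0]<110)&(h[...,1]>60)
Q=P[m];print('n',m.sum(),'max z',np.nanmax(Q[:,2]))
from scipy.optimize import least_squares
f=least_squares(lambda p:np.linalg.norm(Q-p,axis=1)-60,[521,-228,1],loss='soft_l1');print('sphere R60',f.x)
v,u=np.nonzero(m);hull=cv2.convexHull(np.c_[u,v].astype(np.float32))[:,0]
B=np.array([plane(w,*q,48)[:2] for q in hull],np.float32);print('rim circle',cv2.minEnclosingCircle(B))
m=(near<80)&(P[...,2]>43)&(P[...,2]<53)&(near>40);print('nest',m.sum(),cv2.minEnclosingCircle(P[m][:,:2].astype(np.float32)))
# gauge in hand: blue button
T=(P-s['eef_pos'])@M
m=(np.hypot(T[...,0],T[...,1])<15)&(h[...,0]>100)&(h[...,0]<130)&(h[...,1]>100)&(abs(T[...,2]+20)<12)
print('btn tool',m.sum(),np.nanmedian(T[m],0))
m=(np.abs(T[...,0])<26)&(np.abs(T[...,1])<22)&(abs(T[...,2]+14)<6)
A=T[m];A=A[abs(A[:,2]-np.median(A[:,2]))<2];c=np.linalg.lstsq(np.c_[A[:,:2],np.ones(len(A))],A[:,2],rcond=None)[0];print('head plane tilt in tool',len(A),c)
print('tool delta to crown (sphere)',M.T@(np.r_[f.x[:2],61]-s['eef_pos']))
E
python3 l.py w2.png
```

```text
6.8 [ 436.45769919 -259.95888685  208.85406178] [-3.13955568e+00  4.25228595e-04  3.98892594e-01] 48.617742853969695 [-0.24530341  0.04631584 -2.29285159]
n 6725 max z 64.64412536725638
sphere R60 [ 523.85067739 -228.42550331    2.40919757]
rim circle ((526.1911010742188, -232.9105987548828), 43.385990142822266)
nest 8636 ((523.93408203125, -228.62696838378906), 60.166473388671875)
btn tool 1334 [  1.65158059   1.28095848 -20.72726542]
head plane tilt in tool 8703 [ 1.14107091e-02  1.68123723e-02 -1.50998880e+01]
tool delta to crown (sphere) [ 92.84227184   5.18660117 147.80433765]
```

View pics/w2.png

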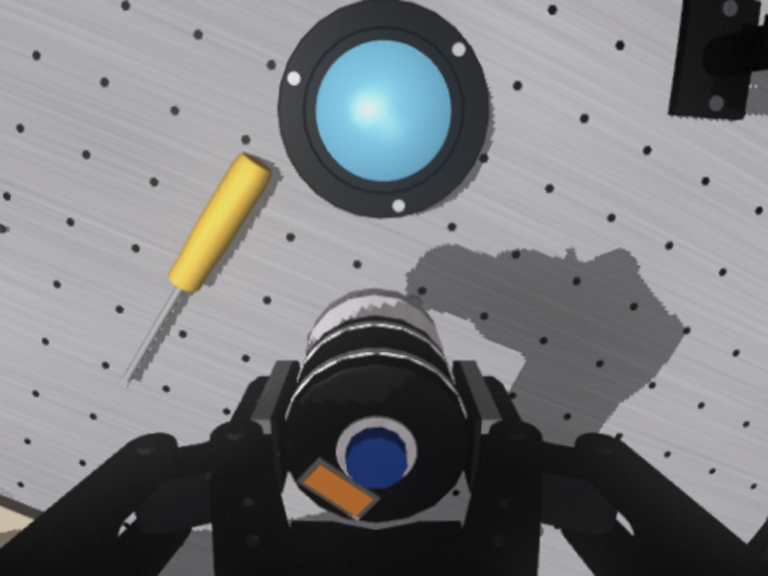

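The wrist view shows the dome at (383,110) in its nest. The gauge is held upright, with its button at (377,457). Lens centre ≈ (523.9,−228.5), and the held axis reads about (+1.1,+1.1) in the tool frame. Moving over the crown.

Call:
step_arm --plan '[{"dx": 0.1, "dy": 0.005, "dz": 0, "ax": 0, "ay": 0, "az": 0, "gripper": 0.5}, {"dx": 0.126, "dy": 0.005, "dz": 0, "ax": 0, "ay": 0, "az": 0, "gripper": 0.5}, {"dx": 0.08, "dy": 0.004, "dz": 0.03, "ax": 0, "ay": 0, "az": 0, "gripper": 0.5}, {"dx": 0, "dy": 0, "dz": 0.1, "ax": 0, "ay": 0, "az": 0, "gripper": 0.5}, {"dx": 0, "dy": 0, "dz": 0.1, "ax": 0, "ay": 0, "az": 0, "gripper": 0.5}, {"dx": 0, "dy": 0, "dz": 0.04, "ax": 0, "ay": 0, "az": 0, "gripper": 0.5}, {"dx": 0, "dy": 0, "dz": 0, "ax": 0, "ay": 0, "az": 0, "gripper": 0.5}, {"dx": 0, "dy": 0, "dz": 0, "ax": 0, "ay": 0, "az": 0, "gripper": 0.5}]'

```text
clock: 7.85
eef_pos: [523.7, -229.7, 129.6]
tool_rot: [3.14, -0.002, 0.398]
force: [-0.1, 0.2, -2.4]
width: 48.9
gripper_force: 62.7
```

```bash
python3 - <<'E'
from h import *
s=ctrl.read_state();print(s['clock'],s['eef_pos'],s['tool_rot'],s['force'])
M=R.from_euler('xyz',s['tool_rot']).as_matrix()
w=grab('wrist');b=grab('side');t=grab('top')
P=cloud(w);near=np.hypot(P[...,0]-524,P[...,1]+228.5)
m=(near<75)&(P[...,2]>40)&(P[...,2]<52);print('nest',m.sum(),cv2.minEnclosingCircle(P[m][:,:2].astype(np.float32)))
A=P[m];k=A[(np.hypot(A[:,0]-524,A[:,1]+228.5)>50)]
print('want TCP delta tool',M.T@(np.r_[523.9,-228.5,113]-s['eef_pos'])-[1.1,1.1,0])
B=cv2.resize(b['color'][85:185,250:370],None,fx=5,fy=5,interpolation=2);save({'color':B},'s2.png')
E
```

```text
7.85 [ 523.71825949 -229.67931586  129.57042954] [ 3.14033207e+00 -1.53425205e-03  3.98147137e-01] [-0.05374255  0.20256059 -2.44717857]
nest 10903 ((524.1326904296875, -227.92636108398438), 59.87638473510742)
want TCP delta tool [-0.50066518 -2.13749679 16.57007389]
```

View pics/s2.png

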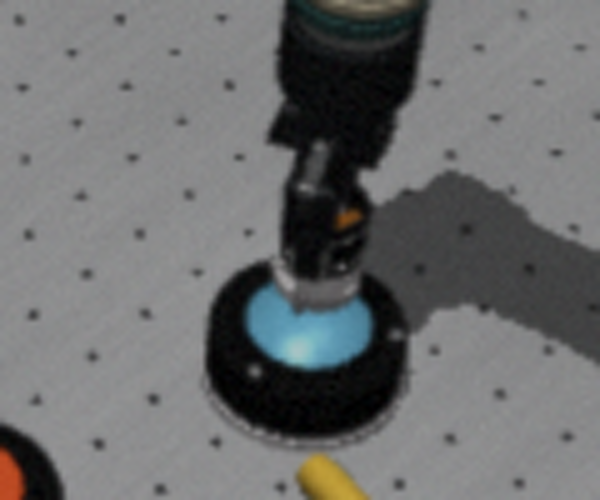

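The side crop shows the gauge hanging upright just above the dome, with a residual error of about 2 mm in tool y. Correcting, then descending slowly.

Call:
step_arm --plan '[{"dx": -0.001, "dy": -0.0075, "dz": 0.02, "ax": 0, "ay": 0, "az": 0, "gripper": 0.5}, {"dx": 0, "dy": 0, "dz": 0.02, "ax": 0, "ay": 0, "az": 0, "gripper": 0.5}, {"dx": 0, "dy": 0, "dz": 0.005, "ax": 0, "ay": 0, "az": 0, "gripper": 0.5}, {"dx": 0, "dy": 0, "dz": 0, "ax": 0, "ay": 0, "az": 0, "gripper": 0.5}, {"dx": 0, "dy": 0, "dz": 0, "ax": 0, "ay": 0, "az": 0, "gripper": 0.5}, {"dx": 0, "dy": 0, "dz": 0, "ax": 0, "ay": 0, "az": 0, "gripper": 0.5}]'

```text
clock: 8.75
eef_pos: [521.6, -227.8, 115.1]
tool_rot: [3.142, 0.0, 0.398]
force: [-0.1, 0.6, -2.0]
width: 48.4
gripper_force: 62.7
```

Call:
step_arm --plan '[{"dx": 0.003, "dy": 0, "dz": 0.003, "ax": 0, "ay": 0, "az": 0, "gripper": 0.5}, {"dx": 0, "dy": 0, "dz": 0, "ax": 0, "ay": 0, "az": 0, "gripper": 0.5}, {"dx": 0, "dy": 0, "dz": 0, "ax": 0, "ay": 0, "az": 0, "gripper": 0.5}]'

```text
clock: 9.12
eef_pos: [522.6, -227.5, 114.2]
tool_rot: [3.141, -0.0, 0.398]
force: [0.1, -0.6, -1.1]
width: 48.7
gripper_force: 62.7
```

Call:
step_arm --plan '[{"dx": 0, "dy": 0, "dz": 0.003, "ax": 0, "ay": 0, "az": 0, "gripper": 0.5}, {"dx": 0, "dy": 0, "dz": 0, "ax": 0, "ay": 0, "az": 0, "gripper": 0.5}, {"dx": 0, "dy": 0, "dz": 0, "ax": 0, "ay": 0, "az": 0, "gripper": 0.5}]'

```text
clock: 9.5
eef_pos: [522.6, -227.5, 113.4]
tool_rot: [3.141, -0.0, 0.398]
force: [-0.2, -0.3, -0.3]
width: 48.9
gripper_force: 62.7
```

Call:
step_arm --plan '[{"dx": 0, "dy": 0, "dz": 0.003, "ax": 0, "ay": 0, "az": 0, "gripper": 0.5}, {"dx": 0, "dy": 0, "dz": 0, "ax": 0, "ay": 0, "az": 0, "gripper": 0.5}, {"dx": 0, "dy": 0, "dz": 0, "ax": 0, "ay": 0, "az": 0, "gripper": 0.5}]'

```text
clock: 9.88
eef_pos: [522.8, -227.6, 113.0]
tool_rot: [3.141, -0.001, 0.398]
force: [-0.9, -0.6, 5.2]
width: 48.7
gripper_force: 63.3
```

Contact at the expected height. Releasing gradually.

Call:
step_arm --plan '[{"dx": 0, "dy": 0, "dz": 0, "ax": 0, "ay": 0, "az": 0, "gripper": 0.57}, {"dx": 0, "dy": 0, "dz": 0, "ax": 0, "ay": 0, "az": 0, "gripper": 0.6}, {"dx": 0, "dy": 0, "dz": 0, "ax": 0, "ay": 0, "az": 0, "gripper": 0.64}, {"dx": 0, "dy": 0, "dz": 0, "ax": 0, "ay": 0, "az": 0, "gripper": 0.72}, {"dx": 0, "dy": 0, "dz": 0, "ax": 0, "ay": 0, "az": 0, "gripper": 0.85}, {"dx": 0, "dy": 0, "dz": 0, "ax": 0, "ay": 0, "az": 0, "gripper": 1}, {"dx": 0, "dy": 0, "dz": 0, "ax": 0, "ay": 0, "az": 0, "gripper": 1}, {"dx": 0, "dy": 0, "dz": 0, "ax": 0, "ay": 0, "az": 0, "gripper": 1}, {"dx": 0, "dy": 0, "dz": 0, "ax": 0, "ay": 0, "az": 0, "gripper": 1}]'

```text
clock: 11.0
eef_pos: [522.5, -227.4, 112.3]
tool_rot: [3.142, -0.0, 0.398]
force: [-0.5, 1.2, -0.4]
width: 86.1
gripper_force: 0.0
```

```bash
python3 g.py 523 -228 133
```

```text
11.0 [ 522.54612192 -227.4039219   112.33795144] [ 3.14155291e+00 -7.00932079e-05  3.97732048e-01] [ 0.39726412  0.70576203 -0.05604244  1.86375563  0.06694484  0.57379402
 -0.87471919] 86.10257252076102 [-0.52470236  1.2241661  -0.38305014]
11318 ((523.8298950195312, -227.62367248535156), 44.745880126953125) 127.8556995460817
btn 1334 246.48425787106447 307.9475262368816 [ 522.7069671  -226.90008618  133.        ] [ 523.23887515 -226.8368687   133.61477216]
tool delta [  0.34488805  -0.40138617 -20.6620404 ]
```

Released with the button close to the crown axis. Raise and re-measure everything from above.

Call:
step_arm --plan '[{"dx": 0, "dy": 0, "dz": -0.04, "ax": 0, "ay": 0, "az": 0, "gripper": 1}, {"dx": 0, "dy": 0, "dz": -0.1, "ax": 0, "ay": 0, "az": 0, "gripper": 1}, {"dx": 0, "dy": 0, "dz": -0.14, "ax": 0, "ay": 0, "az": 0, "gripper": 1}, {"dx": 0, "dy": 0, "dz": -0.1, "ax": 0, "ay": 0, "az": 0, "gripper": 1}, {"dx": 0, "dy": 0, "dz": 0, "ax": 0, "ay": 0, "az": 0, "gripper": 0}, {"dx": 0, "dy": 0, "dz": 0, "ax": 0, "ay": 0, "az": 0, "gripper": 0}, {"dx": 0, "dy": 0, "dz": 0, "ax": 0, "ay": 0, "az": 0, "gripper": 0}, {"dx": 0, "dy": 0, "dz": 0, "ax": 0, "ay": 0, "az": 0, "gripper": 0}, {"dx": 0, "dy": 0, "dz": 0, "ax": 0, "ay": 0, "az": 0, "gripper": 0}]'

```text
clock: 12.18
eef_pos: [522.3, -227.3, 225.8]
tool_rot: [-3.141, 0.001, 0.398]
force: [0.6, -0.4, -0.3]
width: 0.1
gripper_force: 0.0
```

```bash
python3 g.py 523 -228 133 w3.png; python3 - <<'E'
from h import *
w=grab('wrist');P=cloud(w);near=np.hypot(P[...,0]-524,P[...,1]+228.5)
m=(near<75)&(P[...,2]>43)&(P[...,2]<54)&(near>40);print('nest',m.sum(),cv2.minEnclosingCircle(P[m][:,:2].astype(np.float32)))
m=(near<24)&(abs(P[...,2]-128)<4)
A=P[m];c=np.linalg.lstsq(np.c_[A[:,:2]-[523,-228],np.ones(len(A))],A[:,2],rcond=None)[0];print('head plane',len(A),c)
E
```

```text
12.175 [ 522.31466228 -227.31699687  225.76374996] [-3.14085805e+00  7.15460305e-04  3.97786397e-01] [ 0.40639512  0.54543974 -0.06868462  1.77506442  0.04847323  0.82374549
 -0.85834518] 0.1406914695224215 [ 0.55731108 -0.3526306  -0.25569945]
3221 ((522.4960327148438, -227.35708618164062), 25.19380760192871) 127.85729406214838
btn 353 248.67705382436262 207.18980169971672 [ 522.29053663 -227.14746279  133.        ] [ 522.42103468 -227.01408105  133.70543819]
tool delta [ 0.10980069 -0.09749785 92.7637918 ]
nest 5055 ((524.7196044921875, -228.34979248046875), 59.9694709777832)
head plane 2816 [-3.39123718e-03 -2.67399439e-03  1.27994202e+02]
```

View pics/w3.png

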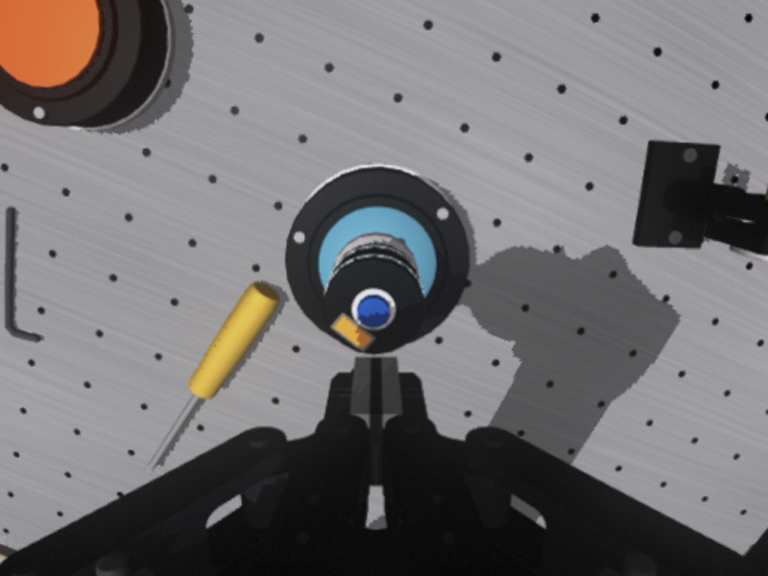

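The wrist view shows the gauge standing upright on the dome (button at (374,310)), with its axis within about 2 mm of the crown. Now press the button with the shut fingertips.

Call:
step_arm --plan '[{"dx": 0, "dy": 0, "dz": 0.08, "ax": 0, "ay": 0, "az": 0, "gripper": 0}, {"dx": 0, "dy": 0, "dz": 0.08, "ax": 0, "ay": 0, "az": 0, "gripper": 0}, {"dx": 0, "dy": 0, "dz": 0.05, "ax": 0, "ay": 0, "az": 0, "gripper": 0}, {"dx": 0, "dy": 0, "dz": 0, "ax": 0, "ay": 0, "az": 0, "gripper": 0}, {"dx": 0, "dy": 0, "dz": 0, "ax": 0, "ay": 0, "az": 0, "gripper": 0}, {"dx": 0, "dy": 0, "dz": 0, "ax": 0, "ay": 0, "az": 0, "gripper": 0}]'

```text
clock: 13.02
eef_pos: [523.1, -227.6, 164.2]
tool_rot: [3.14, -0.001, 0.398]
force: [-1.0, 0.6, -0.3]
width: -0.3
gripper_force: 0.0
```

Call:
step_arm --plan '[{"dx": 0, "dy": 0, "dz": 0.01, "ax": 0, "ay": 0, "az": 0, "gripper": 0}, {"dx": 0, "dy": 0, "dz": 0.01, "ax": 0, "ay": 0, "az": 0, "gripper": 0}, {"dx": 0, "dy": 0, "dz": 0.006, "ax": 0, "ay": 0, "az": 0, "gripper": 0}, {"dx": 0, "dy": 0, "dz": 0, "ax": 0, "ay": 0, "az": 0, "gripper": 0}, {"dx": 0, "dy": 0, "dz": 0, "ax": 0, "ay": 0, "az": 0, "gripper": 0}]'

```text
clock: 13.65
eef_pos: [522.6, -227.4, 155.5]
tool_rot: [3.142, -0.0, 0.398]
force: [0.3, -0.5, -0.2]
width: -0.1
gripper_force: 0.0
```

Call:
step_arm --plan '[{"dx": 0, "dy": 0, "dz": 0.005, "ax": 0, "ay": 0, "az": 0, "gripper": 0}, {"dx": 0, "dy": 0, "dz": 0, "ax": 0, "ay": 0, "az": 0, "gripper": 0}, {"dx": 0, "dy": 0, "dz": 0, "ax": 0, "ay": 0, "az": 0, "gripper": 0}]'

```text
clock: 14.02
eef_pos: [522.7, -227.5, 154.2]
tool_rot: [3.141, -0.0, 0.398]
force: [0.3, 0.4, 1.9]
width: -0.1
gripper_force: 0.9
```

Call:
step_arm --plan '[{"dx": 0, "dy": 0, "dz": 0.003, "ax": 0, "ay": 0, "az": 0, "gripper": 0}, {"dx": 0, "dy": 0, "dz": 0, "ax": 0, "ay": 0, "az": 0, "gripper": 0}, {"dx": 0, "dy": 0, "dz": 0, "ax": 0, "ay": 0, "az": 0, "gripper": 0}]'

```text
clock: 14.4
eef_pos: [522.6, -227.5, 153.2]
tool_rot: [3.141, -0.0, 0.398]
force: [-0.4, 0.0, 1.3]
width: -0.0
gripper_force: 1.1
```

Call:
step_arm --plan '[{"dx": 0, "dy": 0, "dz": 0.004, "ax": 0, "ay": 0, "az": 0, "gripper": 0}, {"dx": 0, "dy": 0, "dz": 0, "ax": 0, "ay": 0, "az": 0, "gripper": 0}, {"dx": 0, "dy": 0, "dz": 0, "ax": 0, "ay": 0, "az": 0, "gripper": 0}]'

```text
clock: 14.78
eef_pos: [522.6, -227.4, 152.0]
tool_rot: [3.141, -0.0, 0.398]
force: [0.0, -0.3, 2.6]
width: 0.1
gripper_force: 1.3
```

Call:
step_arm --plan '[{"dx": 0, "dy": 0, "dz": 0.003, "ax": 0, "ay": 0, "az": 0, "gripper": 0}, {"dx": 0, "dy": 0, "dz": 0, "ax": 0, "ay": 0, "az": 0, "gripper": 0}, {"dx": 0, "dy": 0, "dz": 0, "ax": 0, "ay": 0, "az": 0, "gripper": 0}]'

```text
clock: 15.15
eef_pos: [522.6, -227.4, 151.1]
tool_rot: [3.141, -0.0, 0.398]
force: [1.1, -0.4, 3.7]
width: -0.6
gripper_force: 1.5
```

Call:
step_arm --plan '[{"dx": 0, "dy": 0, "dz": 0.003, "ax": 0, "ay": 0, "az": 0, "gripper": 0}, {"dx": 0, "dy": 0, "dz": 0, "ax": 0, "ay": 0, "az": 0, "gripper": 0}, {"dx": 0, "dy": 0, "dz": 0, "ax": 0, "ay": 0, "az": 0, "gripper": 0}]'

```text
clock: 15.52
eef_pos: [522.8, -227.5, 150.5]
tool_rot: [3.141, -0.001, 0.398]
force: [-0.0, -0.1, 5.8]
width: 0.2
gripper_force: 2.8
```

The force is past the 3.2 N needed and the travel has stopped, so the button is at its stop. Back off and check.

Call:
step_arm --plan '[{"dx": 0, "dy": 0, "dz": -0.006, "ax": 0, "ay": 0, "az": 0, "gripper": 0}, {"dx": 0, "dy": 0, "dz": -0.015, "ax": 0, "ay": 0, "az": 0, "gripper": 0}, {"dx": 0, "dy": 0, "dz": -0.08, "ax": 0, "ay": 0, "az": 0, "gripper": 0}, {"dx": 0, "dy": 0, "dz": -0.15, "ax": 0, "ay": 0, "az": 0, "gripper": 0}, {"dx": 0, "dy": 0, "dz": 0, "ax": 0, "ay": 0, "az": 0, "gripper": 0}, {"dx": 0, "dy": 0, "dz": 0, "ax": 0, "ay": 0, "az": 0, "gripper": 0}, {"dx": 0, "dy": 0, "dz": 0, "ax": 0, "ay": 0, "az": 0, "gripper": 0}]'

```text
clock: 16.4
eef_pos: [521.5, -227.0, 224.1]
tool_rot: [-3.14, 0.002, 0.398]
force: [0.5, -0.4, -0.1]
width: 0.3
gripper_force: 0.0
```

```bash
python3 g.py 523 -228 133 w4.png
```

```text
16.4 [ 521.52387685 -227.04122684  224.09695808] [-3.13954906e+00  2.09912940e-03  3.97829723e-01] [ 0.40668654  0.54724502 -0.06908031  1.77736085  0.04896485  0.82157583
 -0.85876735] 0.26790906882513066 [ 0.49747583 -0.42429653 -0.10591835]
3271 ((522.4500122070312, -227.39508056640625), 25.250585556030273) 127.82164392088433
btn 357 249.44257703081232 207.0560224089636 [ 522.18725337 -227.04621295  133.        ] [ 522.46941334 -226.95010907  133.75335102]
tool delta [ 0.80086055  0.44776237 91.09475285]
```

View pics/w4.png

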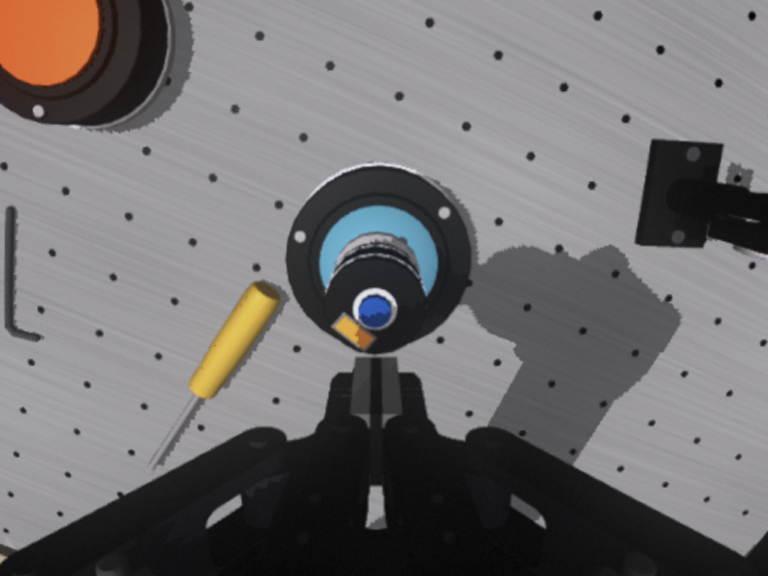

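The gauge stands unmoved (button at (375,310)), the button is back up at its full height, and the hand is clear. Handing in.

```bash
python3 -c "
from cell import ctrl
print(ctrl.finish_job())"
```

```text
the job is handed in; nothing more can be done
None
```

The job is handed in, but it returned no verdict: by my measurements the spherometer stands upright and free on the dome, about 1–2 mm off the crown, and the button was pressed to its stop at 5.8 N and has sprung back up.

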